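# Refit the reset knob of the lab stop-clock and hold it in

### The arm

A 6-joint arm with a two-finger parallel gripper is mounted at the origin on the work surface. World frame = base frame: x ahead of the robot, y to its left, z up, the work surface at z = 0. Lengths are in mm, angles in rad, forces in N, time in s.
With the tool pointing down it reaches from about 350 to 975 mm from the base axis. Payload 17.4 kg.
Tool frame: the origin (TCP) lies at the centre of the arm's flange, where the gripper is bolted on; the fingertips stand 173 mm ahead of it and the grasp point (between the pads) lies ctrl.tcp_to_grasp ahead of it (ctrl.tcp_to_grasp is the distance from the TCP to the grasp point, in mm); z points along the fingers, y is the line along which they close (so a half turn about z gives the same grasp; the last joint's range is limited). The gripper opens to 85 mm and grips with 20 to 120 N. Pads are 22 mm wide; open, the fingers measure 114 mm over their backs; the gripper's body (76 mm by 85 mm) begins 54 mm behind the grasp point. The pads swing forward as they close: fully open they stand 13 mm farther back than shut.
Start: joints at [-1.209, 0.116, 1.442, -0, 1.584, -0.038], TCP at [262.725, -621.78, 404.703] pointing down, gripper open.
Joint ranges: [-2.83, 2.83], [-0.83, 2.19], [0.07, 2.5], [-1.14, 4.28], [0.01, 3], [-2.97, 2.97]. Speed limits (rad/s): [1.89, 1.89, 2.22, 3.14, 3.14, 3.14].

### API

Orientations are given as a unit quaternion [x, y, z, w].
In Python, from plant import get_state, optics, ctrl gives the robot as it stands.
- The arm moves only by the tool apply_moves, never from a script. Its argument "plan" is a list of rows, each a list of 5 numbers: the finger opening in mm, from 0 to 85.4, then the shift along the tool's x, y, z in units of 40 mm (1.0 is 40 mm), then the turn about the tool's z in units of 6 degrees (1.0 is 6 degrees). A call has 1 to 20 rows; each row shifts and turns the commanded pose from where the row before left it, along the tool's axes as they then stand; what a row does not reach is not made up. A row lasts 1/12 s, in which the tool goes at most 41.7 mm and 7.16 degrees, less where a joint would pass 70% of its speed; a pose out of reach is approached as far as the arm can. A call is refused whole if a number of a shift passes 1 or a number of a turn 1, either way. A call with a gripper value outside its range is refused whole. The fingers move at their own pace and stop on an object; "squeeze" is the grip in N (left out, the last holds). Time passes only in rows, so rows that do not move let the fingers close. It gives the time, the measured TCP pose, the force, the opening and the grip force at its end, in the units of the state.
- get_state(): the state, without advancing time (a new reading comes with each control period).
- optics.read_camera(name): name is "side" or "top"; returns a dict with "color" (420x560x3 uint8, red, green, blue), "fx", "fy", "cx", "cy" (pixels), "k1" (the pictures are not rectified: a ray, as slopes to the right and down, at radius r is drawn at 1 + k1 r^2 times it, then the intrinsics apply), "view" (4x4, takes a point from world to camera coordinates). Camera axes: x right, y down, z forward; pixel columns grow to the right and rows downward; lengths in mm; the calibration is good to about 2 mm. A picture is of the moment at which its call begins. There is no depth.
- ctrl.hand_in(): hands the job in; it is judged then, once.
The state is a dict: "t": time; "q": joint angles; "dq": joint speeds; "joint_torque": joint torques, N m; "ee_pos": TCP position; "orientation": TCP orientation; "contact_force": force on the tool from outside, world axes, zero at the start; "wrist_torque": the same for the moment, N m; "grip_width": finger opening in mm; "finger_force": force on a finger pad.
Only numpy, scipy, OpenCV 4.12 (cv2) and the standard library are available. Lean on these libraries where they do the work, as an engineer would, in place of code of your own. Each camera call takes 0.05 s, during which the arm holds its last target. There are 200 camera calls.

### The job

On the grey bench stop-clock, swing the brass hasp up off its catch by its red tab and lay it right back, clear of the D-shaped spindle it covers. Then take the black pointer knob out of the drawer, turn it so that the flat in its bore (under the white pointer line) matches the red-marked flat of the spindle, push it fully home on the spindle and press knob and spindle down to the stop, which resets the clock. Finish while still holding the knob pressed in with the gripper; leave the other things in the drawer where they lie.

Things in the scene. Friction and masses are not known exactly. Their poses are not given: they have to be found in the camera images.
- clock: Grey stop-clock, fixed, 160 (x) by 230 (y), flat top at 70. Origin on the underside, straight below the spindle; it reaches y -160 to +70. On its top along its x axis: hasp hinge block (16 by 34, 27 high, at x +56), spindle (x 0), hasp catch (14 by 16, 29 high, thin wire loop to 42, at x -43). Flat white dial at y -98.
- hasp (a joint): Angle of the brass hasp (rad): 0 closed, level across spindle and catch; its free end swings up and over towards the clock's +x to a stop at 2.95, lying back beyond the hinge. Little friction, no latch: left alone it falls shut below about 1.4 and falls open to the stop above 1.65. Strap 22 wide, 3 thick, 117 long, underside 30 above the clock's top when closed. 60 g.
- hasp_hinge (a point): Point on the hasp's hinge axis (parallel to the clock's y axis), 31.5 above the clock's top, 50 from the spindle towards the clock's +x. This frame turns with the hasp: its -x axis points from the hinge along the strap.
- hasp_tab (a point): Centre of the hasp's red tab, on the strap's free end, standing up when closed: 11 along the strap, 22 across it (along the hinge axis), 20 tall; 110 from the hinge along the strap, 11.5 above its mid-plane. Pinch it from above across the 22 (free beside and below down to the clock's top) and lead it round, gripper pointing down: it turns between the pads.
- spindle (a joint): How far the spring-loaded spindle is pressed down (m): 0 up, stop at 0.005. It starts to give at 3 N and takes 8 N at the stop. It does not turn.
- spindle_end (a point): Centre of the spindle's upper end; z up along the spindle, x towards its flat. Steel D-shaft of diameter 14, its flat 4 from the axis, marked red on the flat and at the upper edge; end chamfered 1.5; 24 proud of the clock's top when up. It stands at any angle to the clock within 0.4 rad.
- knob: Loose black pointer knob, about 50 g, upright. Origin: underside centre; z up, x along the grip bar to the white pointer line, the side of its bore's flat. Skirt 40 across, 19 high; grip bar on it 36 (x) by 14 (y), top at 37. D-bore from below, 16 deep, 15.6 across, flat 4.8 from the axis: goes on only with flats matched within about 0.14 rad. Home: origin 16 below the spindle's end.
- drawer: Wooden drawer on the bench, fixed, 360 (x) by 430 (y), walls 8 thick, 55 high (front board at -x 62 high), floor 8 thick. Origin: underside centre. A pine rack stands fixed at its +x side, up to 56 high. Knob, stopwatch and chalk holder lie in any order in the row at x about -85, y about -125, 0 and 125.
- case1: Green slide rule case on edge in the rack (nearest the drawer's front), 20 by 300 by 52 high, top 72 above the bench. Leave it. Origin: underside centre.
- case2: The middle green case, the same size. Leave it.
- case3: The far green case, the same size. Leave it.
- pencil_box: Red anodised aluminium pencil box, 55 (x) by 210 (y) by 24 high, between row and rack. Leave it. Origin: underside centre.
- stopwatch: Chrome stopwatch lying face up, diameter 52, 15 high, crown to its +x. Leave it. Origin: underside centre.
- chalk_holder: White ceramic chalk holder, open trough 36 (x) by 84 (y) by 22 high. Leave it. Origin: underside centre.
Mind the look-alikes: they are no part of the job. There is more than one size of the knob; the one meant has the size given above.

How it is judged:
By the outcome, as a careful person would: the job done as asked, in the order asked, and still so for the second after the job is handed in, while the arm keeps its last pose, push and grip.
It also fails if it takes over 59 s, if anything falls off the work surface, if the arm or the gripper's body presses on something with over 40 N, if the wrist force passes 120 N, or if a joint passes its speed limit or range.

## Working session

There is one attempt and no reset: what is moved stays moved. The work goes in short steps, Python scripts to look and compute and a tool call to move; the robot and the scene stay as the last step left them, time stands still between calls to the robot, and variables do not carry over. Pictures are saved under pics/ and viewed, at most 10 in all, crops included, and the job is handed in when it is done.

Besides the shell and the picture viewer there is one more tool, called after "Call:" as name([rows], argument=value, ...), one row to a line, values as JSON. apply_moves: Moves the arm, as the interface text tells. Its arguments: {"type":"object","properties":{"plan":{"type":"array","items":{"type":"array","items":{"type":"number"}}},"squeeze":{"type":"number"}},"required":["plan"]}

```bash
mkdir -p pics; ls
python3 - <<'E'
from plant import get_state, optics, ctrl
import cv2
print(get_state(), ctrl.tcp_to_grasp)
for n in("side","top"):
    r=optics.read_camera(n); cv2.imwrite(f"pics/{n}0.png",r["color"][:,:,::-1])
    print(n,{k:v for k,v in r.items() if k!="color"})
E
```

```text
pics
{'t': 0.0, 'q': array([-1.20876033e+00,  1.16480224e-01,  1.44230044e+00,  1.26328840e-05,
        1.58401586e+00, -3.77751239e-02]), 'dq': array([ 0.00140386, -0.0011481 ,  0.00026713,  0.00118441,  0.00045059,
        0.00044105]), 'joint_torque': array([ 2.97983031e-03, -7.31979847e+01, -6.32495213e+01,  5.93893924e-05,
        6.35765522e-03,  1.07759766e-05]), 'ee_pos': array([ 262.74858615, -621.76228406,  403.94409697]), 'orientation': array([ 9.80085142e-01,  1.98576817e-01, -9.09318423e-05, -5.95060278e-04]), 'contact_force': array([-0.36906662, -0.02596016,  0.16202428]), 'wrist_torque': array([ 0.01521135, -0.02086658,  0.06367981]), 'finger_force': 0.0, 'grip_width': 85.80639069600255} 154.70000000000002
side {'fx': 502.8559861447476, 'fy': 502.8559861447476, 'cx': 280.48056881568164, 'cy': 210.17551171939067, 'k1': -0.0022240267252448096, 'view': array([[-6.70252537e-01, -7.42113721e-01,  5.36300863e-03,
         4.02593973e+02],
       [-4.92126726e-01,  4.39040266e-01, -7.51701358e-01,
         3.29304961e+02],
       [ 5.55493315e-01, -5.06469022e-01, -6.59481848e-01,
         9.24209210e+02],
       [ 0.00000000e+00,  0.00000000e+00,  0.00000000e+00,
         1.00000000e+00]])}
top {'fx': 391.57760270893914, 'fy': 391.57760270893914, 'cx': 280.96039371312804, 'cy': 202.5765003167188, 'k1': 0.029320147928846154, 'view': array([[ 1.81615328e-02, -9.99675452e-01, -1.78647625e-02,
         5.02212127e+01],
       [-9.83692926e-01, -1.46677475e-02, -1.79257032e-01,
         5.70194579e+02],
       [ 1.78936819e-01,  2.08290229e-02, -9.83640060e-01,
         9.64645229e+02],
       [ 0.00000000e+00,  0.00000000e+00,  0.00000000e+00,
         1.00000000e+00]])}
```

View pics/top0.png

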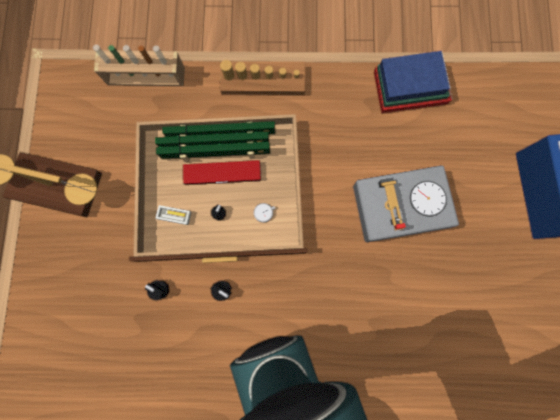

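View pics/side0.png

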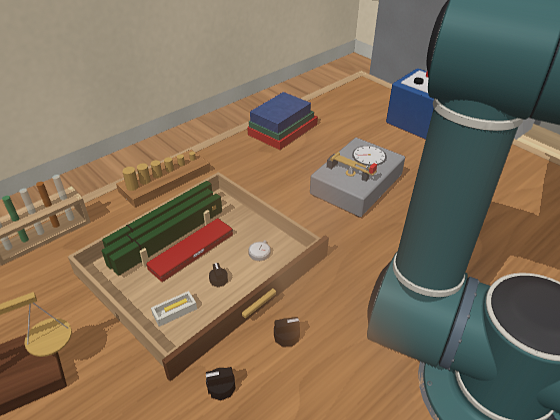

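Candidates for the knob, in top-view pixels: the one in the drawer at (218,212), and two on the bench at (157,290) and (221,290), which look larger. The task says the drawer one. The clock is at (408,203), with its hasp closed and the red tab at about (402,226). Next is a close crop to check.

```bash
cat > h.py <<'E'
import numpy as np, cv2
from plant import get_state, optics, ctrl
def cam(n): return optics.read_camera(n)
def ray(r,uv):
    K=np.array([[r["fx"],0,r["cx"]],[0,r["fy"],r["cy"]],[0,0,1.]])
    p=cv2.undistortPoints(np.array(uv,float).reshape(-1,1,2),K,np.array([r["k1"],0,0,0.])).reshape(-1,2)
    R=r["view"][:3,:3];t=r["view"][:3,3]
    return -R.T@t, np.c_[p,np.ones(len(p))]@R
def onz(r,uv,z):
    o,d=ray(r,uv); return o+d*((z-o[2])/d[:,2])[:,None]
def tri(r1,u1,r2,u2):
    A=np.zeros((3,3));b=np.zeros(3);L=[]
    for r,u in((r1,u1),(r2,u2)):
        o,d=ray(r,[u]);d=d[0]/np.linalg.norm(d[0]);P=np.eye(3)-np.outer(d,d);A+=P;b+=P@o;L.append((P,o))
    x=np.linalg.solve(A,b); return x,[np.linalg.norm(P@(x-o)) for P,o in L]
def proj(r,X):
    X=np.atleast_2d(X).astype(float);K=np.array([[r["fx"],0,r["cx"]],[0,r["fy"],r["cy"]],[0,0,1.]])
    rv=cv2.Rodrigues(r["view"][:3,:3])[0]
    return cv2.projectPoints(X,rv,r["view"][:3,3],K,np.array([r["k1"],0,0,0.]))[0].reshape(-1,2)
def crop(r,x,y,w,h,s): 
    return cv2.resize(r["color"][y:y+h,x:x+w,::-1],None,fx=s,fy=s,interpolation=cv2.INTER_CUBIC)
def blobs(mask,mn=4):
    n,l,st,c=cv2.connectedComponentsWithStats(mask.astype(np.uint8))
    return [(tuple(np.round(c[i],1)),st[i].tolist()) for i in range(1,n) if st[i,4]>=mn]
E
python3 - <<'E'
from h import *
t=cam("top");s=cam("side")
m=np.vstack([np.hstack([crop(t,350,155,114,90,3.5),crop(t,198,195,40,32,9.85)[:315,:394]]) ,
 np.hstack([crop(s,305,130,114,80,3.5),crop(s,198,255,50,35,8)[:280,:394]])]) if 0 else None
def f(r,x,y,w,h): return cv2.resize(r["color"][y:y+h,x:x+w,::-1],(400,300),interpolation=cv2.INTER_CUBIC)
m=np.vstack([np.hstack([f(t,350,158,112,84),f(t,198,196,40,30)]),np.hstack([f(s,305,132,104,78),f(s,198,258,40,30)])])
cv2.imwrite("pics/crop1.png",m)
for n,r in(("top",t),("side",s)):
    c=r["color"].astype(int);R,G,B=c[...,0],c[...,1],c[...,2]
    print(n,"red",[b for b in blobs((R>130)&(G<70)&(B<70))])
    print(n,"black",[b for b in blobs((R<55)&(G<45)&(B<45)&(abs(R-G)<15),30)])
E
```

```text
top red [((np.float64(376.0), np.float64(68.5)), [376, 67, 1, 4, 4]), ((np.float64(447.4), np.float64(99.5)), [442, 98, 10, 3, 15]), ((np.float64(409.1), np.float64(104.9)), [383, 101, 56, 9, 111]), ((np.float64(221.4), np.float64(171.5)), [183, 161, 77, 23, 1409]), ((np.float64(399.6), np.float64(225.9)), [395, 224, 10, 5, 36])]
top black [((np.float64(86.6), np.float64(209.0)), [82, 201, 10, 15, 40]), ((np.float64(218.5), np.float64(213.6)), [212, 207, 14, 13, 110]), ((np.float64(158.9), np.float64(289.6)), [148, 281, 21, 18, 271]), ((np.float64(220.5), np.float64(289.3)), [212, 281, 19, 19, 218]), ((np.float64(265.5), np.float64(346.4)), [239, 336, 54, 24, 478]), ((np.float64(293.3), np.float64(395.8)), [243, 359, 96, 61, 3150]), ((np.float64(345.6), np.float64(395.8)), [325, 382, 33, 38, 222])]
side red [((np.float64(426.6), np.float64(74.2)), [426, 72, 2, 5, 9]), ((np.float64(272.6), np.float64(135.4)), [248, 116, 69, 34, 328]), ((np.float64(371.8), np.float64(167.7)), [369, 164, 8, 9, 35]), ((np.float64(188.0), np.float64(246.7)), [147, 218, 85, 59, 1552])]
side black [((np.float64(434.0), np.float64(37.1)), [427, 0, 22, 74, 333]), ((np.float64(505.1), np.float64(102.7)), [428, 38, 132, 86, 948]), ((np.float64(418.1), np.float64(80.5)), [414, 78, 9, 6, 47]), ((np.float64(538.5), np.float64(278.5)), [518, 276, 42, 10, 42]), ((np.float64(444.9), np.float64(346.0)), [439, 325, 14, 40, 52]), ((np.float64(220.7), np.float64(384.1)), [206, 367, 29, 33, 657])]
```

View pics/crop1.png

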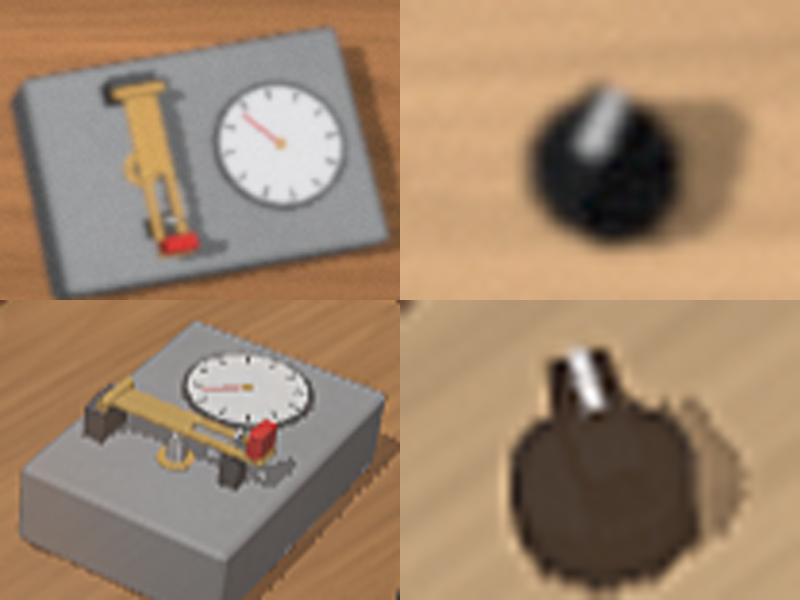

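The crop confirms the drawer knob: round skirt about 16 px (40 mm), white line pointing up and slightly right in the top view. It also shows the hasp closed, the dial to the right and the tab at the lower end. Next I measure poses.

Run:
```python
from h import *
t=cam("top");s=cam("side")
c=t["color"].astype(np.uint8)
np.set_printoptions(precision=1,suppress=True)
hsv=cv2.cvtColor(c,cv2.COLOR_RGB2HSV)
# clock top in top view: grey & bright
def top_rect(r,x,y,w,h):
    hs=cv2.cvtColor(r["color"],cv2.COLOR_RGB2HSV)
    m=np.zeros(hs.shape[:2],np.uint8);m[y:y+h,x:x+w]=((hs[...,1]<60)&(hs[...,2]>112))[y:y+h,x:x+w]*255
    m=cv2.morphologyEx(m,cv2.MORPH_OPEN,np.ones((3,3)))
    k=max(cv2.findContours(m,0,1)[0],key=cv2.contourArea)[:,0]
    P=onz(r,k,70.)[:,:2].astype(np.float32)
    (cx,sz,a)=cv2.minAreaRect(P); return cx,sz,a
for r,b in((t,(345,150,125,100)),(s,(300,125,115,95))): print("rect",top_rect(r,*b))
tab=tri(t,(399.9,225.9),s,(371.9,167.9));print("tab",tab)
print("dial",onz(t,[(428.4,198.0)],71),onz(s,[(305+248*.26,132+87*.26)],71))
# corners
print(onz(t,[(357.5,180.6),(443.3,166.6),(458.6,225.4),(369.4,240.6)],70))
print(onz(s,[(305+20*.26,132+165*.26),(305+198*.26,132+22*.26),(305+385*.26,132+98*.26),(305+222*.26,132+262*.26)],70))
# knob white line
for n,r,b in(("t",t,(208,200,22,26)),("s",s,(208,258,24,30))):
    x,y,w,h=b;g=r["color"][y:y+h,x:x+w].astype(int)
    hs=cv2.cvtColor(r["color"],cv2.COLOR_RGB2HSV)[y:y+h,x:x+w]
    v=hs[...,2];sat=hs[...,1]
    print(n,b);print(v[:,:]) ; print(sat) if n=="t" else 0
```

```text
rect ((572.597412109375, -257.7904968261719), (156.37100219726562, 228.0771942138672), 10.952825546264648)
rect ((566.2372436523438, -226.43421936035156), (170.70066833496094, 293.5426330566406), 14.892936706542969)
tab (array([ 508.1, -225.2,  113.1]), [np.float64(3.1331397983561144), np.float64(3.1331397983561184)])
dial [[ 583.1 -312.8   71. ]] [[ 587.6 -312.6   71. ]]
[[ 626.2 -135.9   70. ]
 [ 665.8 -354.6   70. ]
 [ 514.9 -383.7   70. ]
 [ 473.  -162.8   70. ]]
[[ 630.9 -129.9   70. ]
 [ 667.4 -350.2   70. ]
 [ 515.9 -375.4   70. ]
 [ 474.3 -154.1   70. ]]
t (208, 200, 22, 26)
[[209 209 211 209 208 207 207 209 208 204 205 206 204 206 203 203 202 201
  199 198 200 198]
 [205 203 204 204 204 203 202 200 202 202 199 201 199 200 198 200 199 201
  199 197 198 199]
 [201 200 201 202 201 204 201 200 198 203 203 199 201 204 202 203 204 203
  206 203 205 203]
 [207 207 208 207 207 208 207 208 204 197 199 204 208 210 212 210 206 209
  207 207 208 210]
 [217 213 214 215 214 214 211 203 180 154 168 194 206 208 213 210 210 211
  209 211 209 209]
 [216 217 216 215 214 207 191 166 130 110 152
[... 6679 characters left out ...]
65  53  65  72  72  72  73  73  72  75  72  72  71  72  72  70  68
   64  69 144 165 163 199]
 [199 210  78  60  68  71  71  72  71  72  72  70  72  71  71  72  68  63
   70 112 169 202 200 195]
 [191 198 158  86  63  70  71  72  72  71  72  71  72  71  72  68  62  70
  152 170 203 198 194 193]
 [188 192 201 139  53  63  67  68  70  71  70  70  69  68  66  61  63 153
  208 201 196 193 193 194]
 [187 187 194 179 106 117  66  59  62  64  65  63  60  57  88  82 148 207
  200 193 192 192 194 194]
 [186 189 194 201 177 181 138 134 109  62  87  82 138 136 161 159 205 199
  193 192 193 195 193 189]
 [189 193 192 192 192 191 192 195 173 136 155 153 201 200 201 201 196 192
  192 194 194 192 186 187]]
```

```bash
cat >> h.py <<'E'
from scipy.spatial.transform import Rotation as Ro
def go(xyz,yaw=None):
    "grasp-point target, yaw of tool x in deg -> turn units, then shift units in the turned tool frame"
    st=get_state();R=Ro.from_quat(st["orientation"]).as_matrix()
    y0=np.degrees(np.arctan2(R[1,0],R[0,0]));yaw=y0 if yaw is None else yaw
    g=st["ee_pos"]+ctrl.tcp_to_grasp*R[:,2]; a=np.radians(yaw)
    d=np.array(xyz)-g; ex=[np.cos(a),np.sin(a),0];ey=[np.sin(a),-np.cos(a),0]
    print("t %.2f grasp"%st["t"],g.round(1),"yaw %.1f"%y0,"turn %.2f shift"%((y0-yaw)/6),np.round([d@ex/40,d@ey/40,-d[2]/40],3),"q6 %.2f F"%st["q"][5],st["contact_force"].round(1),"w %.1f"%st["grip_width"])
E
python3 - <<'E'
from h import *
t=cam("top");s=cam("side")
np.set_printoptions(precision=1,suppress=True)
print("line top z45",onz(t,[(218.6,204.7),(216.7,211)],45))
print("line side z45",onz(s,[(215.2,262.5),(217.7,268.3)],45))
c=t["color"].astype(int)
m=np.zeros(c.shape[:2],np.uint8);m[203:223,209:228]=(c.max(2)<75)[203:223,209:228]
k=max(cv2.findContours(m,0,1)[0],key=cv2.contourArea)
(cc,rad)=cv2.minEnclosingCircle(k);print("enc",cc,rad,onz(t,[cc],22),onz(t,[cc],27))
c=s["color"].astype(int)
m=np.zeros(c.shape[:2],np.uint8);m[262:288,205:230]=(c.max(2)<90)[262:288,205:230]
k=max(cv2.findContours(m,0,1)[0],key=cv2.contourArea);print(cv2.boundingRect(k))
# side silhouette: width centre col -> ray, skirt mid height 17.5
print("side skirt",onz(s,[(218,277)],17.5))
go([508,-225,210],10)
E
```

```text
line top z45 [[562.5 222.9  45. ]
 [545.7 227.1  45. ]]
line side z45 [[567.  222.6  45. ]
 [549.8 228.7  45. ]]
enc (218.2608642578125, 212.6086883544922) 7.226524353027344 [[545. 227.  22.]] [[544.3 226.1  27. ]]
(209, 263, 19, 24)
side skirt [[550.2 230.2  17.5]]
t 0.40 grasp [ 262.7 -621.8  249.9] yaw 22.9 turn 2.15 shift [ 7.8 -8.7  1. ] q6 -0.04 F [0.4 0.2 0.4] w 85.6
```

Call:
apply_moves([
  [60,0,0,0,1],
  [60,0,0,0,1],
  [60,0.62,-0.7,0,0.15],
  [60,0.65,-0.725,0,0],
  [60,0.65,-0.725,0,0],
  [60,0.65,-0.725,0,0],
  [60,0.65,-0.725,0,0],
  [60,0.65,-0.725,0,0],
  [60,0.65,-0.725,0,0],
  [60,0.65,-0.725,0,0],
  [60,0.65,-0.725,0,0],
  [60,0.65,-0.725,0.2,0],
  [60,0.65,-0.725,0.4,0],
  [60,0.65,-0.7,0.4,0],
  [60,0,0,0,0],
  [60,0,0,0,0],
], squeeze=20)

```text
t: 1.73
ee_pos: [508.6, -225.5, 364.0]
orientation: [0.996, 0.089, -0.001, -0.0]
contact_force: [0.4, -0.4, 0.3]
grip_width: 60.3
finger_force: 0.0
```

```bash
python3 -c "
from h import *
go([508,-225,116],10)"
```

```text
t 1.73 grasp [ 508.4 -225.4  209.3] yaw 10.2 turn 0.03 shift [-0.008 -0.013  2.333] q6 0.93 F [ 0.4 -0.4  0.3] w 60.3
```

Call:
apply_moves([
  [60,0,0,0.8,0],
  [60,0,0,0.8,0],
  [50,0,0,0.5,0],
  [40,0,0,0.23,0],
  [30,0,0,0,0],
  [15,0,0,0,0],
  [15,0,0,0,0],
  [15,0,0,0,0],
  [15,0,0,0,0],
  [15,0,0,0,0],
  [15,0,0,0,0],
  [15,0,0,0,0],
  [15,0,0,0,0],
])

```text
t: 2.82
ee_pos: [507.6, -226.8, 273.1]
orientation: [0.996, 0.087, -0.001, -0.001]
contact_force: [-8.0, 12.3, -0.9]
grip_width: 21.7
finger_force: 20.4
```

Run:
```python
from h import *
go([508,-225,113],10)
h=lambda th:np.array([50-110*np.cos(th)+11.5*np.sin(th),110*np.sin(th)+11.5*np.cos(th)])
th=np.r_[np.arange(0,2.56,.18)]
P=np.array([h(a) for a in th]);d=np.diff(P,axis=0)/40
print(np.c_[th[1:],d[:,0],-d[:,1],np.hypot(*d.T)].round(2).tolist())
```

```text
t 2.82 grasp [ 507.4 -226.5  118.4] yaw 10.0 turn 0.00 shift [ 0.02  -0.034  0.134] q6 0.93 F [-8.  12.3 -0.9] w 21.7
[[0.18, 0.1, -0.49, 0.5], [0.36, 0.18, -0.46, 0.5], [0.54, 0.26, -0.42, 0.5], [0.72, 0.33, -0.37, 0.5], [0.9, 0.39, -0.3, 0.5], [1.08, 0.44, -0.23, 0.5], [1.26, 0.48, -0.15, 0.5], [1.44, 0.49, -0.06, 0.5], [1.62, 0.5, 0.03, 0.5], [1.8, 0.48, 0.12, 0.5], [1.98, 0.45, 0.2, 0.5], [2.16, 0.41, 0.28, 0.5], [2.34, 0.35, 0.35, 0.5], [2.52, 0.28, 0.41, 0.5]]
```

Call:
apply_moves([
  [15,-0.02,-0.05,0,0],
  [15,0.12,0,-0.49,0],
  [15,0.2,0,-0.455,0],
  [15,0.28,0,-0.41,0],
  [15,0.35,0,-0.355,0],
  [15,0.4,0,-0.285,0],
  [15,0.45,0,-0.21,0],
  [15,0.48,0,-0.13,0],
  [15,0.49,0,-0.04,0],
  [15,0.5,0,0.05,0],
  [15,0.475,0,0.14,0],
  [15,0.44,0,0.22,0],
  [15,0.4,0,0.3,0],
  [15,0.33,0,0.365,0],
  [15,0.26,0,0.42,0],
  [15,0,0,0,0],
  [15,0,0,0,0],
])

```text
t: 4.23
ee_pos: [712.1, -187.5, 309.1]
orientation: [0.996, 0.088, 0.002, -0.001]
contact_force: [5.0, 18.8, 2.7]
grip_width: 21.7
finger_force: 29.9
```

Run:
```python
from h import *
go([508,-225,113],10)
s=cam("side");cv2.imwrite("pics/s2.png",crop(s,290,60,140,140,4))
```

```text
t 4.23 grasp [ 712.8 -187.   154.4] yaw 10.1 turn 0.02 shift [-5.208  0.045  1.036] q6 1.10 F [ 5.  18.8  2.7] w 21.7
```

View pics/s2.png

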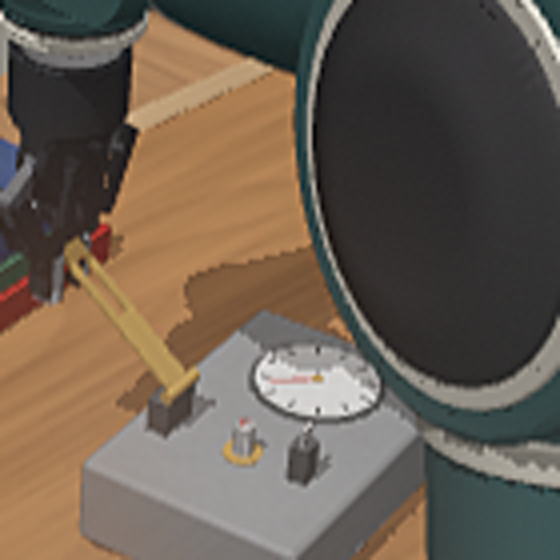

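The hasp is swung over at about 2.5 rad, and the spindle stands free at crop (243,438), with a red mark at its top. I lay the hasp down the rest of the way and release it.

Call:
apply_moves([
  [15,0.19,-0.05,0.46,0],
  [15,0.11,-0.03,0.48,0],
  [15,0,0,0,0],
  [50,0,0,0,0],
  [50,0,0,0,0],
  [50,0,0,0,0],
  [50,0,0,0,0],
  [50,0,0,-0.5,0],
  [50,0,0,-0.9,0],
  [50,0,0,-0.9,0],
  [50,0,0,-0.9,0],
  [50,0,0,-0.9,0],
  [50,0,0,0,0],
])

```text
t: 5.37
ee_pos: [721.3, -184.0, 443.0]
orientation: [0.996, 0.087, 0.005, 0.002]
contact_force: [0.7, 0.7, 1.0]
grip_width: 50.1
finger_force: 0.0
```

Run:
```python
from h import *
go([547.5,228,180],-16.5)
go([547.5,228,180],163.5)
s=cam("side");t=cam("top")
f=lambda r,x,y,w,h: cv2.resize(r["color"][y:y+h,x:x+w,::-1],(400,300),interpolation=cv2.INTER_CUBIC)
cv2.imwrite("pics/s3.png",np.vstack([np.hstack([f(s,290,120,112,84),f(s,333,158,32,24)]),np.hstack([f(t,350,140,112,84),f(t,376,190,32,24)])]))
```

```text
t 5.37 grasp [ 722.9 -184.5  288.4] yaw 10.0 turn 4.42 shift [-7.132 -8.643  2.709] q6 1.11 F [0.7 0.7 1. ] w 50.1
t 5.37 grasp [ 722.9 -184.5  288.4] yaw 10.0 turn -25.58 shift [7.132 8.643 2.709] q6 1.11 F [0.7 0.7 1. ] w 50.1
```

View pics/s3.png

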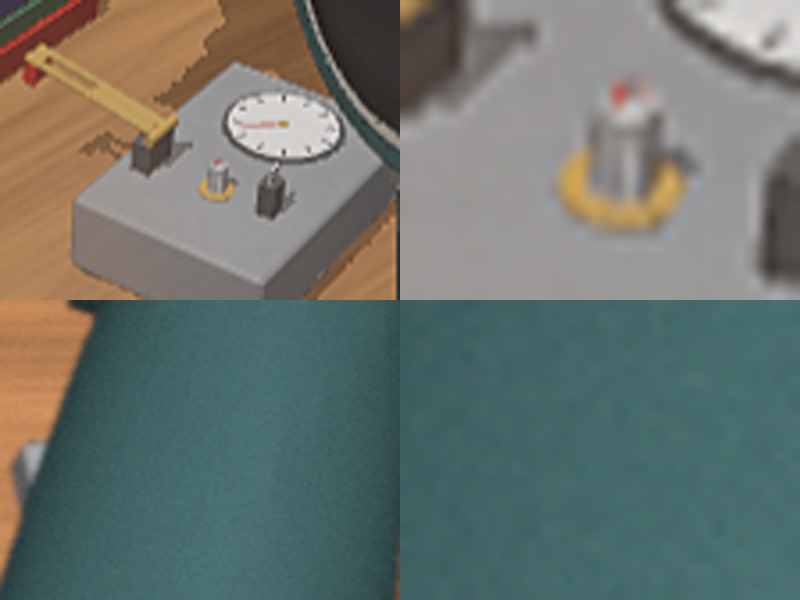

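The hasp lies back beyond the hinge and the spindle is free. In the side-view crop its red flat faces away from the camera, and the arm still hides the spindle from the top camera. I move over to the drawer.

Call:
apply_moves([
  [50,0,0,0,1],
  [50,0,0,0,1],
  [50,0,0,0,1],
  [50,0,0,0,1],
  [50,-0.59,-0.72,0,0.42],
  [50,-0.595,-0.72,0,0],
  [50,-0.595,-0.72,0,0],
  [50,-0.595,-0.72,0,0],
  [50,-0.595,-0.72,0,0],
  [50,-0.595,-0.72,0,0],
  [50,-0.595,-0.72,0,0],
  [50,-0.595,-0.72,0,0],
  [50,-0.595,-0.72,0,0],
  [50,-0.595,-0.72,0.3,0],
  [50,-0.595,-0.72,0.3,0],
  [50,-0.595,-0.72,0.3,0],
  [50,0,0,0.6,0],
  [50,0,0,0.6,0],
  [50,0,0,0,0],
])

```text
t: 7.05
ee_pos: [543.9, 228.1, 343.4]
orientation: [0.99, -0.143, -0.003, 0.002]
contact_force: [-0.8, -0.7, -1.2]
grip_width: 49.8
finger_force: 0.0
```

Run:
```python
from h import *
go([547.5,228,46],-16.5)
s=cam("side");t=cam("top")
f=lambda r,x,y,w,h: cv2.resize(r["color"][y:y+h,x:x+w,::-1],(400,300),interpolation=cv2.INTER_CUBIC)
cv2.imwrite("pics/s4.png",np.vstack([np.hstack([f(s,333,158,32,24),f(s,170,210,100,75)]),np.hstack([f(t,374,184,40,30),f(t,385,193,20,15)])]))
```

```text
t 7.05 grasp [542.9 227.7 188.7] yaw -16.4 turn 0.01 shift [ 0.109 -0.041  3.567] q6 2.21 F [-0.8 -0.7 -1.2] w 49.8
```

View pics/s4.png

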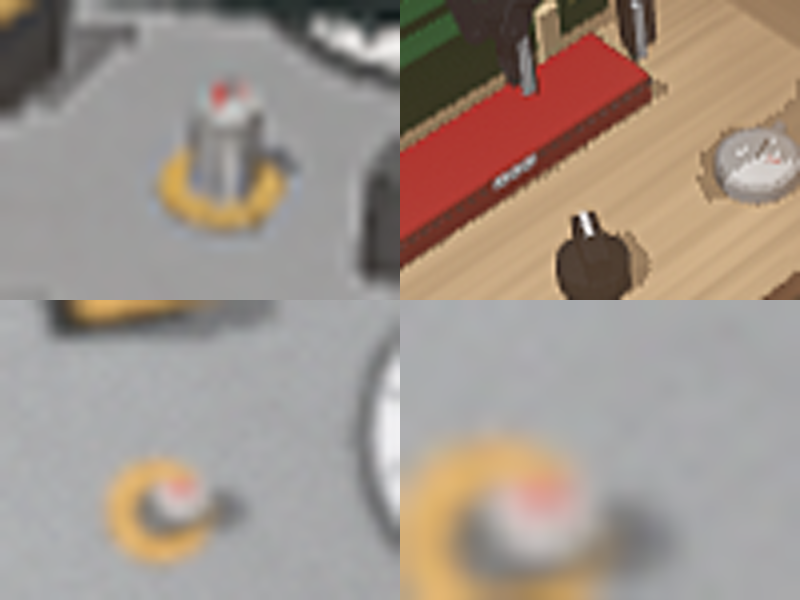

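The spindle is clear in both views: side pixel about (351,167), top about (392,203.6). The red mark sits on the up (+x) side of it. Next I measure centre and flat direction numerically.

```bash
cat > m.py <<'E'
from h import *
np.set_printoptions(precision=2,suppress=True)
res={}
for n,box in(("top",(382,194,20,20)),("side",(342,160,20,22))):
    im=np.mean([cam(n)["color"].astype(float) for _ in range(6)],0);r=cam(n)
    x,y,w,h=box;c=im[y:y+h,x:x+w];R,G,B=np.moveaxis(c,2,0)
    U,V=np.meshgrid(np.arange(x,x+w),np.arange(y,y+h))
    red=np.clip(R-G-25,0,None)*(abs(G-B)<30)
    rc=(np.sum(U*red)/red.sum(),np.sum(V*red)/red.sum())
    br=((R-B>45)&(G-B>25)).astype(np.uint8)
    k=cv2.convexHull(np.vstack(cv2.findContours(br,0,1)[0]))
    e=cv2.fitEllipse(k) ;bc=(e[0][0]+x,e[0][1]+y)
    print(n,"red",rc,onz(r,[rc],94)[0],"brass",bc,e[1],onz(r,[bc],71.5)[0])
    res[n]=(r,rc,bc,im)
    # red px list
    i=red>8; print("redpx",np.c_[U[i],V[i],red[i].round()].astype(int).tolist())
    if n=="top": print("bright",((c.min(2))[4:16,4:18]).round().astype(int))
    else: print("bright",((c.min(2))[3:14,3:16]).round().astype(int))
print(tri(res["top"][0],res["top"][1],res["side"][0],res["side"][1]))
print(tri(res["top"][0],res["top"][2],res["side"][0],res["side"][2]))
E
python3 m.py
```

```text
top red (np.float64(391.47694524495677), np.float64(202.27665706051872)) [ 566.46 -214.11   94.  ] brass (389.24929666519165, 204.71597480773926) (9.536474227905273, 10.395381927490234) [ 564.32 -214.28   71.5 ]
redpx [[390, 202, 11], [391, 202, 32], [392, 202, 33], [391, 203, 15], [392, 203, 16]]
bright [[172 171 171 170 169 170 169 170 169 168 166 167 168 168]
 [172 167 164 163 164 167 170 171 169 169 168 168 168 168]
 [160 142 130 130 132 142 154 166 171 168 169 168 168 167]
 [139 118 112 118 126 125 133 152 168 169 170 169 169 168]
 [121 109 114 142 162 144 140 159 170 164 160 164 167 168]
 [111 108 119 156 184 174 166 172 169 140 136 144 160 168]
 [107 106 114 143 178 190 187 177 156 124 118 127 146 164]
 [108 108 113 127 153 174 168 152 123 110 118 126 143 163]
 [109 109 114 120 120 123 119 110 108 121 133 140 157 166]
 [116 109 106 104 100  96  96 106 129 152 158 159 164 167]
 [134 116 107 104 102 104 109 124 142 166 168 166 166 166]
 [156 133 119 116 117 124 136 150 162 169 169 168 166 166]]
side red (np.float64(350.11167512690355), np.float64(165.17428087986463)) [ 570.37 -2
[... 281 characters left out ...]
 [155 155 154 155 161  90 128 149 166 154 155 155 154]
 [154 156 155 151 169 144 194 179 166 155 155 154 154]
 [156 157 156 138 143 180 185 162 105 158 155 154 155]
 [156 157 158 118 134 134 135 117 106 162 158 156 155]
 [155 154 153 110 140 140 150 118 108 150 148 160 156]
 [154 147 115 110 142 140 165 110  89 102 102 144 157]
 [157 100  89 121 140 136 170 114  72  90 105 122 157]
 [135  90  94 135 138 130 167 108  78  98  98 157 156]
 [132  85  96 129 134 136 153 107  93  94 114 155 156]]
(array([ 568.  , -212.52,   94.83]), [np.float64(2.1799370847485453), np.float64(2.179937084748546)])
(array([ 565.59, -212.75,   72.7 ]), [np.float64(1.9204871826501364), np.float64(1.9204871826499996)])
```

Call:
apply_moves([
  [50,0.11,-0.04,0.8,0],
  [50,0,0,0.9,0],
  [50,0,0,0.9,0],
  [50,0,0,0.6,0],
  [50,0,0,0.3,0],
  [35,0,0,0,0],
  [20,0,0,0,0],
  [8,0,0,0,0],
  [8,0,0,0,0],
  [8,0,0,0,0],
  [8,0,0,0,0],
  [8,0,0,0,0],
  [8,0,0,0,0],
  [8,0,0,0,0],
], squeeze=40)

```text
t: 9.02
ee_pos: [550.3, 228.2, 211.5]
orientation: [0.99, -0.144, 0.001, -0.001]
contact_force: [-0.3, -1.4, 7.3]
grip_width: 12.6
finger_force: 41.6
```

Run:
```python
from h import *
go([547.5,228,48],-16.5)
st=get_state();print(st["finger_force"],st["wrist_torque"])
t=cam("top");s=cam("side")
for n,im,(x,y,w,h) in(("top",t,(386,198,11,9)),("side",s,(346,162,11,7))):
    c=im["color"][y:y+h,x:x+w].astype(int);print(n,"\n",c[...,0]-c[...,1])
```

```text
t 9.02 grasp [550.7 228.4  56.8] yaw -16.5 turn -0.00 shift [-0.075  0.032  0.22 ] q6 2.21 F [-0.3 -1.4  7.3] w 12.6
41.64635181427002 [-0.08323464  0.04870862  0.01418601]
top 
 [[-2 -2  0 -1  1  1 -2 -2 -2 -3 -1]
 [ 1  3  7  8 10  6  3  2  1 -1 -1]
 [11 22 29 37 33 29 17  7  2 -1 -1]
 [30 40 43 42 43 46 43 22  6 -2 -1]
 [38 43 39 30 36 58 57 33  9  1 -1]
 [43 39 23 13 21 41 43 26  9  2  0]
 [43 32 11  4  8 13 14 13  9  6  1]
 [43 30  9  4  3  6  4 10 12 10  1]
 [43 36 17  5  7  9 15 21 19  9  1]]
side 
 [[-27 -27 -27 -27 -28 -27 -28 -27 -27 -27 -28]
 [-27 -27 -28 -27 -27 -26 -28 -28 -28 -28 -28]
 [-27 -28 -28 -27 -27 -28 -29 -28 -28 -27 -27]
 [-26 -27 -26 -27 -28 -27 -27 -26 -27 -26 -27]
 [-27 -26 -26 -26 -26 -27 -26 -27 -26 -26 -25]
 [-25 -26 -26 -26 -26 -26 -26 -25 -26 -27 -26]
 [-24 -24 -25 -25 -25 -25 -25 -26 -25 -26 -27]]
```

Run:
```python
from h import *
go([547.5,228,48],-16.5)
s=cam("side");t=cam("top")
f=lambda r,x,y,w,h: cv2.resize(r["color"][y:y+h,x:x+w,::-1],(400,400),interpolation=cv2.INTER_CUBIC)
cv2.imwrite("pics/s5.png",np.hstack([f(s,180,220,80,80),f(t,190,180,60,60)]))
```

```text
t 9.12 grasp [550.7 228.4  56.8] yaw -16.5 turn -0.00 shift [-0.075  0.032  0.22 ] q6 2.21 F [-0.3 -0.3  7.8] w 12.6
```

View pics/s5.png

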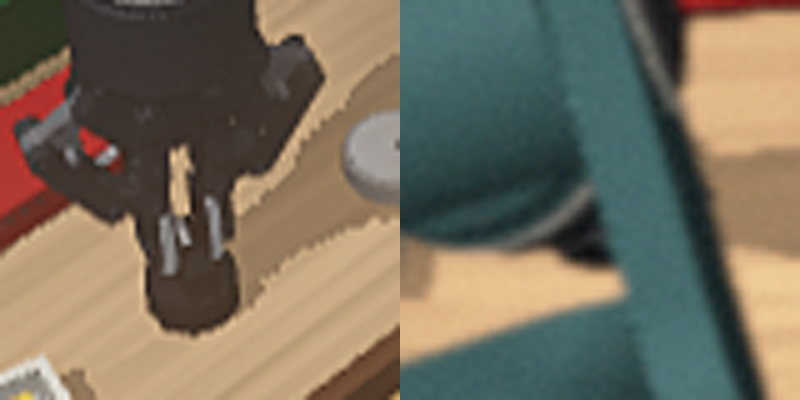

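The pads straddle the bar down to the skirt at crop (190,255), so the grip looks right. I firm it up and lift.

Call:
apply_moves([
  [8,0,0,0,0],
  [8,0,0,-0.2,0],
  [8,0,0,-0.4,0],
  [8,0,0,-0.8,0],
  [8,0,0,-0.8,0],
  [8,0,0,-0.8,0],
  [8,0,0,-0.8,0],
  [8,0,0,-0.8,0],
  [8,0,0,0,0],
  [8,0,0,0,0],
], squeeze=70)

```text
t: 10.05
ee_pos: [549.6, 228.0, 396.4]
orientation: [0.99, -0.144, 0.002, -0.001]
contact_force: [0.9, 0.4, -1.0]
grip_width: 11.4
finger_force: 68.7
```

Run:
```python
from h import *
go([563,-213.5,195],10)
s=cam("side");c=s["color"]
f=lambda r,x,y,w,h: cv2.resize(r["color"][y:y+h,x:x+w,::-1],(400,400),interpolation=cv2.INTER_CUBIC)
st=get_state();print(proj(s,[[st["ee_pos"][0],st["ee_pos"][1],160]]))
p=proj(s,[[st["ee_pos"][0],st["ee_pos"][1],160]])[0].astype(int)
cv2.imwrite("pics/s6.png",f(s,p[0]-30,p[1]-25,60,60))
```

```text
t 10.05 grasp [550.2 228.2 241.7] yaw -16.5 turn -4.42 shift [-1.602 10.931  1.167] q6 2.21 F [ 0.9  0.4 -1. ] w 11.4
[[213.65328651 229.47211128]]
```

View pics/s6.png

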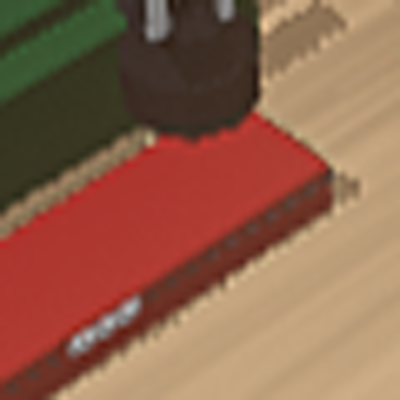

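Call:
apply_moves([
  [8,0,0,0,-1],
  [8,0,0,0,-1],
  [8,0,0,0,-1],
  [8,0,0,0,-1],
  [8,-0.12,0.9,0,-0.42],
  [8,-0.12,0.91,0,0],
  [8,-0.12,0.91,0,0],
  [8,-0.12,0.91,0,0],
  [8,-0.12,0.91,0,0],
  [8,-0.12,0.91,0,0],
  [8,-0.12,0.91,0,0],
  [8,-0.12,0.91,0,0],
  [8,-0.12,0.91,0,0],
  [8,-0.12,0.91,0.2,0],
  [8,-0.12,0.91,0.3,0],
  [8,-0.12,0.92,0.4,0],
  [8,0,0,0.5,0],
  [8,0,0,0,0],
  [8,0,0,0,0],
])

```text
t: 11.68
ee_pos: [567.0, -212.0, 335.6]
orientation: [0.996, 0.087, -0.002, -0.001]
contact_force: [0.5, -0.2, -0.7]
grip_width: 11.3
finger_force: 68.8
```

```bash
cat > k.py <<'E'
from h import *
import sys
go([568.2,-212.9,158],10)
st=get_state();R=Ro.from_quat(st["orientation"]).as_matrix();g=st["ee_pos"]+ctrl.tcp_to_grasp*R[:,2]
s=cam("side");t=cam("top")
f=lambda r,x,y,w,h: cv2.resize(r["color"][y:y+h,x:x+w,::-1],(400,400),interpolation=cv2.INTER_CUBIC)
A=[]
for r in (s,t):
    p=proj(r,[g-[0,0,50]])[0];q=(p-[32,32]).astype(int);print("under-grasp px",p.round(1),"crop origin",q);A.append(f(r,*q,64,64))
cv2.imwrite("pics/%s.png"%sys.argv[1],np.hstack(A))
E
python3 k.py s7
```

```text
t 11.68 grasp [ 566.5 -211.8  180.9] yaw 10.0 turn -0.00 shift [0.037 0.035 0.573] q6 1.00 F [ 0.5 -0.2 -0.7] w 11.3
under-grasp px [352.6 153.9] crop origin [320 121]
under-grasp px [394.5 199.5] crop origin [362 167]
```

View pics/s7.png

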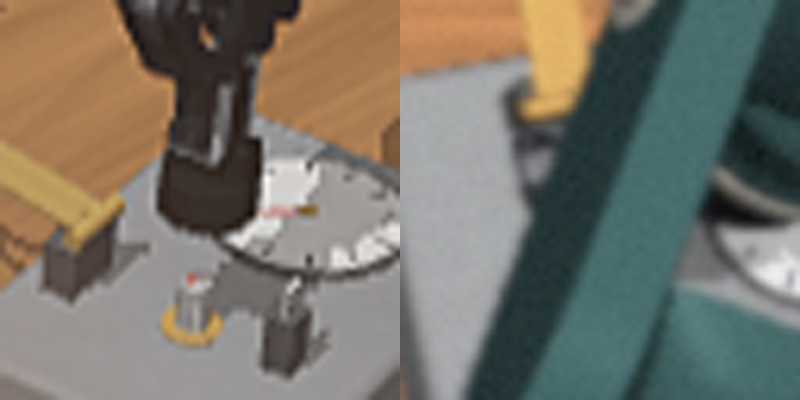

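The side crop shows the held knob above and slightly right of the spindle axis: skirt at crop x 158–262, spindle at x 193. The arm blocks the top view. I measure the rest numerically.

```bash
cat > n.py <<'E'
from h import *
np.set_printoptions(precision=2,suppress=True)
im=np.mean([cam("side")["color"].astype(float) for _ in range(3)],0);s=cam("side")
st=get_state();R=Ro.from_quat(st["orientation"]).as_matrix();g=st["ee_pos"]+ctrl.tcp_to_grasp*R[:,2]
v=im.max(2); uz=g[2]-48.8
p=proj(s,[[g[0],g[1],uz]])[0]; r0=int(round(p[1]))
for y in range(r0-8,r0+9):
    row=v[y]; print(y,"".join("%4d"%a for a in row[int(p[0])-13:int(p[0])+14]))
print("predicted underside centre px",p,"col0",int(p[0])-13,"uz",uz,"grasp",g)
E
python3 n.py
```

```text
144  165 165 160 156 159 169 175  59  45  89  94  88  72  74  93 150  78  45  53  59  50  42 106 161 151 150 149
145  160 158 157 163 169 179 138  41  50  47  49  80  86  97  98 134  45  50  52  51  47  43 111 147 143 152 150
146  157 162 166 171 170 172  74  49  54  54  51  48  48  52  64  47  47  52  53  53  49  41  68 146 173 186 182
147  166 170 172 164 149 160  62  53  58  59  57  53  54  51  49  49  52  53  53  52  48  40  93 181 206 221 216
148  172 172 161 135 153 172  48  54  59  60  59  59  58  57  55  52  53  54  54  52  47  45 144 174 162 215 212
149  168 157 140 151 155 164  37  52  58  58  59  59  59  58  59  57  54  55  54  52  49  44 154 227 215 211 209
150  152 143 155 151 154 149  40  51  55  57  58  59  58  59  58  59  59  57  55  54  50  42 180 220 211 210 211
151  141 158 152 153 157 132  41  53  55  56  55  55  57  58  58  57  56  56  55  52  46  42 192 219 211 210 210
152  169 156 152 155 160 124  41  52  55  56  56  56  54  55  54  53  54  53  53  53  44  43 207 218 211 210 210
153  163 158 152 153 158 128  52  49  54  56  56  56  55  55  55  54  54  54  54  5
[... 229 characters left out ...]
09 183 203 196 197 201 135
156  164 154 152 151 151 150 154 152 105  91  74  53  47  48  49  48  52  52  78  99 196 221 214 213 217 206 152
157  163 156 153 152 152 150 151 153 158 148 130 109  97  84  72  64 122 134 124 167 224 216 213 203 219 149 154
158  164 157 154 153 152 151 151 151 153 155 157 157 154 141 130  85 162 190 177 197 204 202 202 167 207 152 156
159  152 146 144 141 139 152 150 150 151 151 151 151 154 156 160  91  83 154 215 213 154 154 154 155 145 158 158
160  113 109 108 104 101 155 152 152 150 150 150 151 151 151 154 140  92  77 113 134 154 162 164 137 122 161 160
predicted underside centre px [352.35 152.48] col0 339 uz 134.89259465228548 grasp [ 567.68 -211.47  183.69]
```

Call:
apply_moves([
  [8,0.01,0.03,0.4,0],
  [8,0,0,0.4,0],
  [8,0,0,0.2,0],
  [8,0,0,0.1,0],
  [8,0,0,0.1,0],
  [8,0,0,0.1,0],
  [8,0,0,0,0],
  [8,0,0,0,0],
  [8,0,0,0,0],
])

```text
t: 12.73
ee_pos: [568.1, -213.2, 285.6]
orientation: [0.996, 0.087, 0.0, 0.0]
contact_force: [4.7, 0.4, -2.6]
grip_width: 11.4
finger_force: 68.5
```

```bash
python3 -c "
from h import *
go([568.2,-212.6,126.8],10);print(get_state()['wrist_torque'])"
```

```text
t 12.73 grasp [ 568.2 -213.2  130.9] yaw 10.0 turn 0.00 shift [ 0.004 -0.015  0.103] q6 0.99 F [ 4.7  0.4 -2.6] w 11.4
[ 2.28930519e-02 -1.02215759e+00 -8.62141190e-04]
```

Grasp z 130.9 is about 12 mm below the first-contact height and there is no upward force, so the bore has gone on. I ease the side load and press.

Call:
apply_moves([
  [8,0.06,0,0,0],
  [8,0,0,0.1,0],
  [8,0,0,0.1,0],
  [8,0,0,0,0],
  [8,0,0,0,0],
  [8,0,0,0,0],
])

```text
t: 13.23
ee_pos: [570.2, -213.1, 277.7]
orientation: [0.996, 0.087, -0.0, 0.0]
contact_force: [-2.9, -3.5, 5.4]
grip_width: 11.7
finger_force: 69.6
```

```bash
python3 -c "
from h import *
go([568.2,-212.6,121.8],10);print(get_state()['wrist_torque'])"
```

```text
t 13.23 grasp [ 570.1 -213.2  123. ] yaw 10.0 turn -0.00 shift [-0.045 -0.024  0.029] q6 1.00 F [-2.9 -3.5  5.4] w 11.7
[-0.71031111  0.72421265  0.0222337 ]
```

Call:
apply_moves([
  [8,-0.03,0.04,0.1,0],
  [8,0,0,0.1,0],
  [8,0,0,0.1,0],
  [8,0,0,0.1,0],
  [8,0,0,0,0],
  [8,0,0,0,0],
  [8,0,0,0,0],
  [8,0,0,0,0],
], squeeze=90)

```text
t: 13.9
ee_pos: [572.7, -214.5, 272.3]
orientation: [0.996, 0.087, 0.01, 0.003]
contact_force: [13.0, 10.2, 71.5]
grip_width: 10.5
finger_force: 106.3
```

```bash
python3 -c "
from h import *
go([568.2,-212.6,121.8],10);print(get_state()['wrist_torque'])"
```

```text
t 13.90 grasp [ 575.8 -215.2  117.6] yaw 10.0 turn 0.01 shift [-0.176 -0.096 -0.105] q6 0.99 F [13.  10.2 71.5] w 10.5
[ 1.94468325 -2.1049967  -0.06799478]
```

Call:
apply_moves([
  [8,0,0,-0.1,0],
  [8,0,0,-0.08,0],
  [8,0,0,0,0],
  [8,0,0,0,0],
  [8,0,0,0,0],
  [8,0,0,0,0],
])

```text
t: 14.4
ee_pos: [572.0, -214.5, 273.7]
orientation: [0.996, 0.087, 0.007, 0.002]
contact_force: [24.0, 2.9, 25.7]
grip_width: 10.7
finger_force: 99.6
```

```bash
python3 n.py; python3 -c "
from h import *
go([568.2,-212.6,121.8],10);print(get_state()['wrist_torque'])
print(proj(cam('side'),[[568.06,-212.79,z] for z in (73,78,70)]))"
```

```text
164   74  81 104 114 130 159 156 157 156  59  56  85  88  74  87 157 112  49  54  56  55  57  51  49 125 108  86
165   95 102 115 131 161 155 156 159 134  47  55  54  58  83 100 138  47  53  56  57  56  55  52  48 113 117 115
166  139 133 130 161 155 154 157 162 137  51  60  60  56  54  64  48  52  56  57  57  56  55  52  48  85 117 111
167  163 161 159 157 156 154 156 164 125  53  62  63  62  62  60  58  57  57  58  57  57  55  53  51 101 116 111
168  157 156 156 155 155 155 157 166  89  53  61  63  63  62  62  62  60  59  59  58  57  54  55  53  98 117 112
169  156 156 156 154 155 155 158 167  65  54  60  62  63  62  62  62  62  62  62  61  58  56  55  49  99 117 112
170  155 156 156 155 154 155 158 168  67  55  59  61  61  60  61  62  62  61  60  60  60  59  53  49  98 115 111
171  155 155 154 155 155 155 157 168  67  55  59  61  60  60  60  59  58  58  58  56  57  56  53  49 106 113 111
172  156 155 155 155 156 155 156 165  77  52  59  61  61  60  59  59  59  59  58  57  58  56  52  48 121 111 133
173  157 155 154 154 154 155 156 162 127  57  55  60  60  60  60  59  60  60  58  5
[... 473 characters left out ...]
 158 135
178  157 156 156 156 156 156 155 156 155 155 157 158 159 159 160 161 162 161 161 161 159 157 156 156 156 158 128
179  156 156 156 158 156 157 156 158 156 156 155 155 155 156 156 156 156 156 156 156 156 156 155 153 155 158 128
180  156 156 157 157 157 157 158 158 157 156 155 156 155 156 155 157 157 157 158 156 156 155 155 155 156 158 162
predicted underside centre px [348.85 171.5 ] col0 335 uz 70.24939904882457 grasp [ 574.21 -214.85  119.05]
t 14.60 grasp [ 574.2 -214.8  119. ] yaw 10.0 turn 0.01 shift [-0.138 -0.081 -0.069] q6 0.99 F [24.3  2.9 24. ] w 10.8
[ 0.61607574 -4.72058866 -0.11561177]
[[350.19592925 172.03939658]
 [350.3836054  170.48428923]
 [350.0837784  172.96868097]]
```

Call:
apply_moves([
  [8,0.05,0,0,0],
  [8,0.05,0,0,0],
  [8,0,0,0,0],
  [8,0,0,0,0],
  [8,0,0,0,0],
  [8,0,0,0,0],
])

```text
t: 15.15
ee_pos: [574.8, -214.1, 273.1]
orientation: [0.996, 0.087, 0.004, 0.002]
contact_force: [7.2, 0.2, 29.0]
grip_width: 10.9
finger_force: 100.6
```

```bash
python3 -c "
from h import *
go([568.2,-212.6,121.8],10);st=get_state();print(st['wrist_torque'],st['orientation'])"
```

```text
t 15.15 grasp [ 576.2 -214.5  118.4] yaw 10.0 turn 0.00 shift [-0.189 -0.081 -0.084] q6 1.00 F [ 7.2  0.2 29. ] w 10.9
[ 0.12744399 -1.31739457 -0.05861542] [0.99617042 0.08730537 0.0044312  0.00162407]
```

Run:
```python
from h import *
s=cam("side");cv2.imwrite("pics/s8.png",crop(s,285,110,130,95,6))
```

```text
(no output)
```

View pics/s8.png

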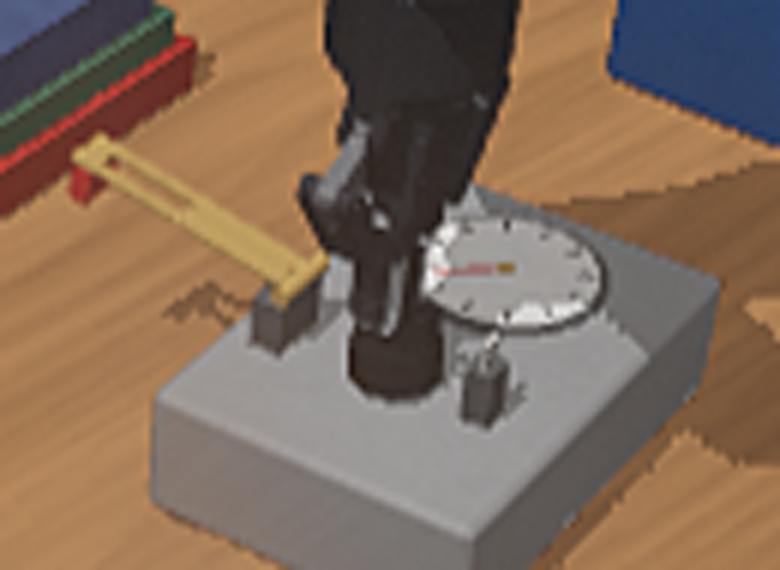

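The knob sits flush at the clock top at crop (396,365), straight and still held, and the hasp lies back. The down force is a steady 29 N, well above the 8 N needed at the stop.

```bash
python3 -c "
from h import *
print(ctrl.hand_in())"
```

```text
the job is handed in; nothing more can be done
None
```

I handed the job in at about 15 s on the robot's clock, with no verdict returned: the hasp is laid back, and the drawer knob is on the spindle, held pressed at about 29 N with its underside measured at about 73 mm, the height expected at the stop; the force peaked briefly at 71.5 N while pressing, and I never saw the dial hand move.

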